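# Put the roast probe on charge

### The arm

A 6-joint arm with a two-finger parallel gripper is mounted at the origin on the work surface. World frame = base frame: x ahead of the robot, y to its left, z up, the work surface at z = 0. Lengths are in m, angles in degrees, forces in N, time in s.
With the tool pointing down it reaches from about 0.325 to 0.775 m from the base axis. Payload 5.5 kg.
Tool frame: the origin (TCP) lies at the centre of the arm's flange, where the gripper is bolted on; the fingertips stand 182 mm ahead of it and the grasp point (between the pads) lies 163 mm ahead of it; z points along the fingers, y is the line along which they close (so a half turn about z gives the same grasp; the last joint's range is limited). The gripper opens to 88 mm and grips with 3 to 60 N. Pads are 20 mm wide; open, the fingers measure 115 mm over their backs; the gripper's body (75 mm by 178 mm) begins 61 mm behind the grasp point.
Start: joints at [61.496, 5.22, 70.514, -0, 104.267, -3.249], TCP at [0.256, 0.543, 0.405] pointing down, gripper open.
Joint ranges: [-164.24, 164.24], [-49.07, 125.15], [9.68, 141.18], [-86.29, 266.29], [3.28, 154.24], [-151.56, 151.56]. Speed limits (degrees/s): [147.25, 147.25, 172.46, 180, 180, 180].

### API

Orientations are given as [roll, pitch, yaw] about the fixed x, y, z axes, in that order (R = Rz(yaw) Ry(pitch) Rx(roll)).
In Python, from station import r gives the robot as it stands. The module is installed in compiled form; this text tells all that it offers. Calls block until the motion is done:
- r.reach(position, orientation): joint-space move of the TCP to a pose.
- r.servo_line(position, rotation=None, speed=0.15): straight line of the TCP; rotation=None keeps the orientation; speed is the mean speed in m/s.
- r.move_joints(angles): joint-space move.
- r.let_go() and r.grab(squeeze=None): open the fingers fully, or close them until they stop; squeeze is the grip in N (None keeps the last).
- r.wait(seconds).
- r.inverse_kinematics(position, orientation): joint angles nearest the present ones, or None.
- r.sense(): the state.
- r.snapshot(name): name is "side" or "top" or "wrist"; returns a dict with "frame" (480x640x3 uint8, red, green, blue), "fx", "fy", "cx", "cy" (pixels), "R" (3x3) and "t" (3): a world point X has camera coordinates R X + t. Camera axes: x right, y down, z forward; pixel columns grow to the right and rows downward; lengths in m; the calibration is good to about 2 mm. The wrist camera is an equidistant fisheye: a pixel r from the principal point sees the ray r / f radians off the axis. A picture is of the moment at which its call begins. There is no depth.
A pose or a line that the arm cannot do raises r.IKError and nothing moves.
- r.hand_in(): hands the job in; it is judged then, once.
The state is a dict: "clock": time; "joints": joint angles; "joint_vel": joint speeds; "joint_torque": joint torques, N m; "tcp_pos": TCP position; "orientation": TCP orientation; "contact_force": force on the tool from outside, world axes, zero at the start; "torque": the same for the moment, N m; "opening": finger opening in m; "gripper_force": force on a finger pad.
Only numpy, scipy, OpenCV 4.12 (cv2) and the standard library are available. Lean on these libraries where they do the work, as an engineer would, in place of code of your own. Each camera call takes 0.05 s, during which the arm holds its last target. There are 200 camera calls.

### The job

Put the loose red-ringed roast probe on charge: slide it point first into the empty bay of the charging dock, push it fully home, and shut the dock's splash cover over it (swing the cover back first if it is in the way). Leave the probe that is already charging and all the dishes and kitchen things where they are.

Things in the scene. Friction and masses are not known exactly. Their poses are not given: they have to be found in the camera images.
- probe: Loose wireless roast probe, a rod 150 mm long with a red ring, on the ridged draining board (top 6 mm above worktop). Origin under its middle; x points to the tip; centre line 5 mm above the origin. Tail half: black square handle 10 x 10 x 62 mm (x -75 to -13 mm). Front: round steel stem, 8 mm across, 88 mm with its conical tip. 50 to 95 g, balances about 52 mm from the tail end. Does not roll.
- probe_tip (a point): The sharp end of the loose probe, on its centre line (75 mm ahead of its middle).
- probe_tail (a point): The flat tail end of the loose probe, on its centre line (75 mm behind its middle).
- docked_probe: The same kind of probe with a blue ring, already fully home in one of the two bays (which one varies). Same frame as probe. It must stay there (within 5 mm).
- dock: Charging dock, fixed, brown wood, 150 mm (x) by 110 mm (y). Origin: centre of underside; its x is the way probes are pushed in. x -75 to -25 mm: low deck, top 35 mm above the worktop, with two open channels along x at y = +22 and -22 mm (flat floor 13 mm wide; black 45 degree guides beside it up to 42 mm; fingers do not fit in). x -25 to 75 mm: housing 62 mm high with a bore behind each channel.
- bay0_mouth (a point): Centre of the mouth of the bore at dock y = +22 mm, dock x = -25 mm, 40 mm above the worktop. Bore: round, 10.5 mm across, 84 mm deep, brass collar round its mouth. Bay 0 is empty when the blue-ringed probe is in bay 1.
- bay1_mouth (a point): The same for the bore at dock y = -22 mm. Bay 1 is empty when the blue-ringed probe is in bay 0.
- bay0_end (a point): Terminal at the end of bay 0's bore, 84 mm beyond its mouth along the dock's x. Fully home, a probe's tip touches it, the handle lies in the channel and its last 16 mm stick out in front of the deck (tail end at dock x = -91 mm).
- bay1_end (a point): The same for bay 1.
- lamp: Small amber lamp, 10 mm across, lit on top of the housing at its far end, in line with the empty bay. This point itself lies at dock x = -16 mm on the empty bay's line, at worktop height; the lamp is 68 mm further along the dock's x and 62 mm up.
- cover (a joint): Angle of the smoked, see-through splash cover, rad: 0 = shut (lying level over the deck), 1.57 = upright, at most 2.5 (leaning back over the housing). It starts anywhere from 1.1 to 2.3; below about 1.6 it is in the way of the hand: push its lip up and back. The hinge is stiff: the cover stays where it is left and moves with about 1 N at its free edge.
- cover_hinge (a point): Middle of the cover's hinge line, which runs along the dock's y, 64 mm above the worktop at dock x = -21 mm.
- cover_edge (a point): Middle of the cover's free edge, outer side, 80 mm from the hinge. Cover: smoked plate 80 mm long, 109 mm wide, 4 mm thick, with a red-rimmed lip along the free edge, 24 mm deep, that turns down in front of the probes' tails when shut (at dock x -101 to -97 mm, down to 40 mm above the worktop): it shuts only over probes that are fully home.
- tumbler: Glass tumbler on the draining board, 68 mm across, 95 mm high; origin under its centre. Leave alone.
- mug: White mug on the draining board, 80 mm across plus handle, 88 mm high; origin under its centre. Leave alone.
- brush: Flat pastry brush with a yellow handle lying on the draining board, 200 mm long, under 30 mm high; origin under its middle, x along it. Leave alone.
- soap: Washing-up liquid bottle, 66 mm across, 160 mm high, on the worktop by the hob; origin under its centre. Leave alone.
- jar: Glass jar with steel lid, 76 mm across, 85 mm high, at the edge of the draining board; origin under its centre. Leave alone.
- ramekin: Blue ramekin, 84 mm across, 45 mm high, beside the dock; origin under its centre. Leave alone.
- pot: Steel saucepan, 176 mm across, 95 mm high, with a long black handle, on the hob; origin under its centre. Leave alone.
Mind the look-alikes: they are no part of the job. What is shaped like the probe but pink or purple is not meant.

How it is judged (in metres and radians):
At the end, for the whole second after the job is handed in: The red-ringed probe lies in the empty bay with its tip within 6 mm of the terminal, at rest; the cover is shut (under 0.07 rad); the blue-ringed probe is within 5 mm and every other thing within 25 mm of where it started ((distance between probe_tip and bay0_end below 0.006 m or distance between probe_tip and bay1_end below 0.006 m) and value of joint cover below 0.07 rad and linear speed of probe below 0.02 m/s and distance of docked_probe from where it was at the start of the episode below 0.005 m and distance of each of tumbler, mug, brush, soap, jar, ramekin, pot from where it was at the start of the episode below 0.025 m); the robot touches nothing.
It fails at once if the probe already charging is shifted by more than 10 mm (distance of docked_probe from where it was at the start of the episode above 0.01 m).
It fails at once if any of the dishes or kitchen things is knocked over or shifted by more than 40 mm (distance of any of tumbler, mug, brush, soap, jar, ramekin, pot from where it was at the start of the episode above 0.04 m).
It also fails if it takes over 70 s, if anything falls off the work surface, if the arm or the gripper's body presses on something with over 40 N, if the wrist force passes 120 N, or if a joint passes its speed limit or range.

## Working session

There is one attempt and no reset: what is moved stays moved. The work goes in short steps, each a Python script; the robot and the scene stay as the last script left them, time stands still between calls to the robot, and variables do not carry over. Pictures are saved under pics/ and viewed, at most 10 in all, crops included, and the job is handed in when it is done.

```bash
mkdir -p pics; ls; cat > h.py <<'E'
import numpy as np, cv2
from station import r
def snap(n,f):
    s=r.snapshot(n); cv2.imwrite(f'pics/{f}.png',s['frame'][:,:,::-1]); np.savez(f'pics/{f}.npz',**s); return s
def ray(s,u,v,fish=False):
    R=np.array(s['R']);t=np.array(s['t']);x=(u-s['cx'])/s['fx'];y=(v-s['cy'])/s['fy']
    if fish:
        a=np.hypot(x,y); k=np.sin(a)/a if a>1e-9 else 1; d=np.array([x*k,y*k,np.cos(a)])
    else: d=np.array([x,y,1.])
    return -R.T@t, R.T@d
def plane(s,u,v,z,fish=False):
    c,d=ray(s,u,v,fish); return c+d*(z-c[2])/d[2]
def proj(s,X,fish=False):
    p=np.array(s['R'])@np.array(X)+np.array(s['t'])
    if fish:
        n=np.hypot(p[0],p[1]);a=np.arctan2(n,p[2]);q=p[:2]/n*a
    else: q=p[:2]/p[2]
    return q*[s['fx'],s['fy']]+[s['cx'],s['cy']]
E
python3 - <<'E'
from h import *
for n in('top','side','wrist'):
    s=snap(n,n+'0'); print(n,s['fx'],-np.array(s['R']).T@np.array(s['t']),np.array(s['R'])[2])
print(r.sense())
E
```

```text
pics
top 496.4901757806744 [ 0.33665286 -0.03211757  1.15702974] [ 0.12324552  0.00996387 -0.99232619]
side 545.4864672147409 [ 0.26900286 -0.81714424  0.85381293] [ 0.17931337  0.68930144 -0.70193322]
wrist 371.64829954431775 [0.1789391  0.57789717 0.38384928] [ 0.27601511 -0.13122754 -0.95215282]
{'clock': 0.15, 'joints': array([ 6.14940343e+01,  5.25469278e+00,  7.05645067e+01,  4.24755203e-04,
        1.04266183e+02, -3.24871920e+00]), 'joint_vel': array([ 0.05376265, -0.01397105, -0.21755944, -0.00181479, -0.14616806,
       -0.12762423]), 'joint_torque': array([ 1.28668631e-03, -4.47047174e+01, -4.06904984e+01,  6.98767067e-02,
        2.74771027e-02, -1.14313348e-04]), 'tcp_pos': array([0.25603882, 0.54269175, 0.40376583]), 'orientation': array([-1.79914779e+02, -5.24978499e-03,  1.54742854e+02]), 'contact_force': array([ 0.70452279, -0.5393696 ,  0.14806957]), 'torque': array([-0.02114787,  0.02008514,  0.03253115]), 'gripper_force': 0.0, 'opening': 0.08759932558245954}
```

View pics/top0.png

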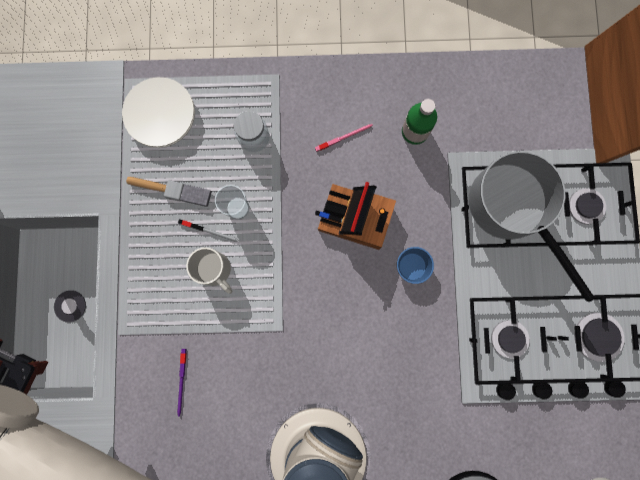

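View pics/side0.png

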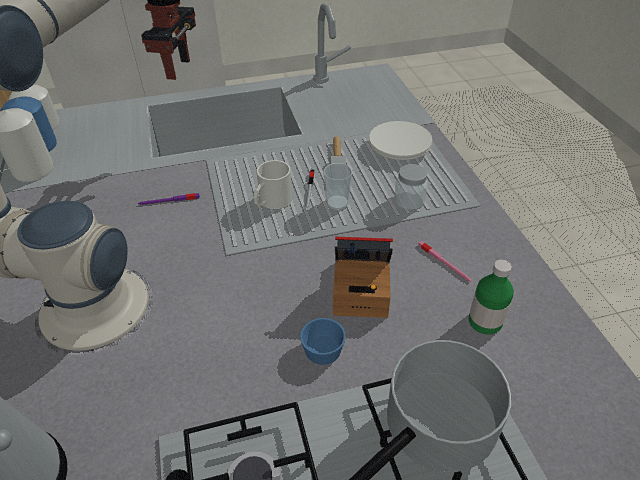

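Candidates on the top view: pink rod (343,138) on the worktop, purple rod (182,380) on the worktop, and the black-handled, red-ringed rod with a steel stem (190,224)–(238,238) on the draining board. Only the last fits the description. The dock is at (358,215), the blue-ringed probe at (322,214), and the lamp at about (382,213). I'll confirm with an enlarged crop.

```bash
python3 - <<'E'
import cv2,numpy as np
a=cv2.imread('pics/top0.png');b=cv2.imread('pics/side0.png')
f=lambda im,x,y,w,h,k:cv2.resize(im[y:y+h,x:x+w],None,fx=k,fy=k,interpolation=cv2.INTER_CUBIC)
A=f(a,170,180,80,60,5);B=f(a,312,175,80,60+15,5)[:300]
B=f(a,315,180,80,60,5)
C=f(b,290,160,80,60,5);D=f(b,322,228,80,60,5)
cv2.imwrite('pics/crop1.png',np.vstack([np.hstack([A,B]),np.hstack([C,D])]))
E
```

```text
(no output)
```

View pics/crop1.png

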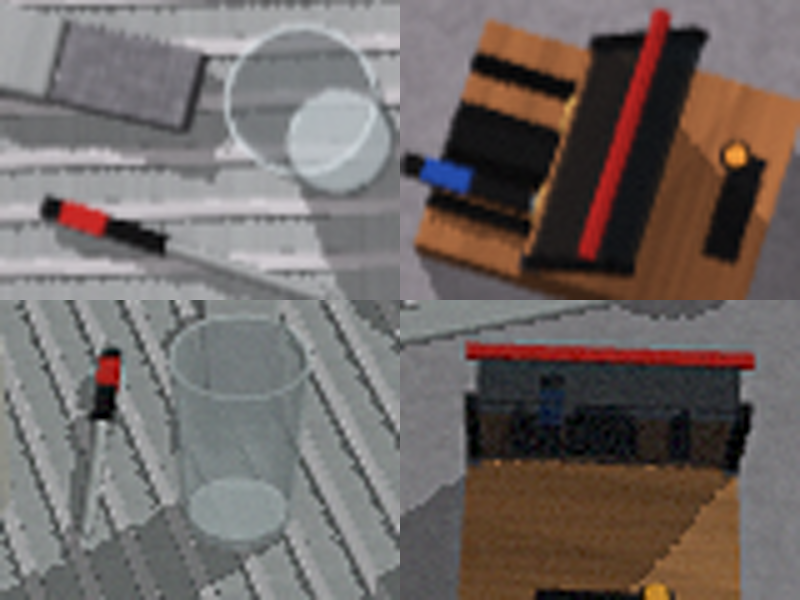

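The crop confirms it: the black handle with red ring runs from tail at about (178,222) to (203,229), then the steel stem. The blue-ringed probe lies in the lower (robot-side) channel, so bay 0 is the empty one. The lamp, in line with the upper channel, agrees.

```bash
cat >> h.py <<'E'
def blobs(s,f,box=None):
    hsv=cv2.cvtColor(s['frame'],cv2.COLOR_RGB2HSV); m=f(*cv2.split(hsv.astype(int))).astype(np.uint8)
    if box is not None:
        k=np.zeros_like(m);k[box[1]:box[3],box[0]:box[2]]=1;m=m*k
    n,l,st,c=cv2.connectedComponentsWithStats(m)
    return m,l,[(st[i,4],c[i],cv2.minAreaRect(np.argwhere(l==i)[:,::-1].astype(np.float32)),i) for i in np.argsort(-st[:,4]) if i>0 and st[i,4]>8]
RED=lambda h,s,v:((h<6)|(h>174))&(s>170)&(v>90)
ORG=lambda h,s,v:(abs(h-17)<8)&(s>170)&(v>190)
BLUE=lambda h,s,v:(abs(h-113)<8)&(s>150)&(v>80)
E
python3 - <<'E'
from h import *
s=dict(np.load('pics/top0.npz')); d=dict(np.load('pics/side0.npz'))
tail=plane(s,178.4,221.6,.012); hf=plane(s,203,228.6,.012); u=(hf-tail)/np.linalg.norm(hf-tail)
print('probe',tail,hf,np.linalg.norm(hf-tail),np.degrees(np.arctan2(u[1],u[0])))
for nm,im,bx in(('top',s,(310,170,400,250)),('side',d,(325,225,400,320)),('topP',s,(170,210,215,240))):
    for cn,C in(('red',RED),('org',ORG),('blue',BLUE)):
        for a in blobs(im,C,bx)[2][:2]: print(nm,cn,a[0],a[1],cv2.boxPoints(a[2]).round(1).tolist(), plane(im,*a[1],.065)[:2])
print('dock housing corners', [plane(s,*p,.062)[:2].round(4) for p in((395,200),(384,247))])
print('deck near corners', [plane(s,*p,.035)[:2].round(4) for p in((332,184.5),(318,228.5))])
for n,p in(('tumbler',(237,208)),('brushcorner',(207,206)),('brush2',(180,198)),('mug',(205,275))): print(n,plane(s,*p,.01)[:2].round(3))
for yaw in range(-180,180,15):
    j=r.inverse_kinematics([.45,.28,.3],[180,0,yaw]); k=r.inverse_kinematics([.48,.05,.25],[180,0,yaw])
    print(yaw, None if j is None else round(j[5]), None if k is None else round(k[5]),end=' | ')
E
```

```text
probe [0.53859262 0.31398479 0.012     ] [0.52044466 0.25603231 0.012     ] 0.06072757540239601 -107.38807779840614
top red 190 [359.21052632 206.81052632] [[349.70001220703125, 230.3000030517578], [365.20001220703125, 181.39999389648438], [368.8999938964844, 182.60000610351562], [353.29998779296875, 231.39999389648438]] [ 0.55191836 -0.10713558]
top org 12 [381.66666667 210.75      ] [[380.0, 209.0], [383.0, 209.0], [383.0, 212.0], [380.0, 212.0]] [ 0.54162958 -0.15686882]
top blue 46 [323.89130435 214.43478261] [[318.6000061035156, 215.39999389648438], [319.79998779296875, 210.89999389648438], [329.20001220703125, 213.3000030517578], [328.1000061035156, 217.8000030517578]] [ 0.5367553  -0.02780599]
side red 134 [363.76865672 238.67164179] [[335.8999938964844, 239.0], [336.0, 236.5], [392.1000061035156, 238.60000610351562], [392.0, 241.0]] [ 0.56812102 -0.02379967]
side org 9 [372.88888889 286.11111111] [[371.0, 285.0], [374.0, 285.0], [374.0, 287.0], [371.0, 287.0]] [ 0.54247136 -0.15667521]
topP red 37 [186.18918919 223.16216216] [[181.1999969482422, 223.39999389648438], [182.39999389648438, 219.8000030517578], [191.10000610351562, 222.6999969482422], [189.89999389648438, 226.3000030517578]] [0.52523807 0.280449  ]
dock housing corners [array([ 0.5659, -0.188 ]), array([ 0.4605, -0.1592])]
deck near corners [array([ 0.6119, -0.0482]), array([ 0.51  , -0.0134])]
tumbler [0.568 0.177]
brushcorner [0.574 0.247]
brush2 [0.595 0.311]
mug [0.412 0.251]
-180 -62 -88 | -165 -77 -103 | -150 -92 -118 | -135 -107 -133 | -120 -122 -148 | -105 -137 None | -90 None None | -75 None None | -60 None None | -45 None 137 | -30 148 122 | -15 133 107 | 0 118 92 | 15 103 77 | 30 88 62 | 45 73 47 | 60 58 32 | 75 43 17 | 90 28 2 | 105 13 -13 | 120 -2 -28 | 135 -17 -43 | 150 -32 -58 | 165 -47 -73 |
```

```bash
cat >> h.py <<'E'
def tri(a,b):
    (c1,d1),(c2,d2)=a,b; d1=d1/np.linalg.norm(d1);d2=d2/np.linalg.norm(d2)
    k=np.linalg.lstsq(np.c_[d1,-d2],c2-c1,rcond=None)[0]; p,q=c1+k[0]*d1,c2+k[1]*d2
    return (p+q)/2,np.linalg.norm(p-q)
E
python3 - <<'E'
from h import *
s=dict(np.load('pics/top0.npz')); d=dict(np.load('pics/side0.npz'))
# lip centre / ends: robot-side end and far end
print(tri(ray(s,359.2,206.8),ray(d,363.8,238.7)))
print(tri(ray(s,351.5,230.8),ray(d,336,237.8)),tri(ray(s,367,182),ray(d,392,239.8)))
print('lamp',tri(ray(s,381.7,210.8),ray(d,372.9,286.1)))
print('blue',tri(ray(s,323.9,214.4),ray(d,290/1+0+110.5,0)) if 0 else blobs(d,lambda h,s_,v:(abs(h-113)<12)&(s_>110),(325,228,400,265))[2][:2], plane(s,323.9,214.4,.045))
r.reach([.5356,.3045,.31],[180,0,73]); w=snap('wrist','w1')
for a in blobs(w,RED)[2][:4]: print(a[0],a[1],cv2.boxPoints(a[2]).round(1).tolist(),plane(w,*a[1],.016,True))
print(r.sense()['clock'])
E
```

```text
(array([ 0.53767052, -0.1019653 ,  0.14258838]), np.float64(0.002036729943925001))
(array([ 0.48771339, -0.08437528,  0.14209395]), np.float64(0.0018028796594055441)) (array([ 0.58896435, -0.11984886,  0.14281014]), np.float64(0.00034921072869860084))
lamp (array([ 0.54189796, -0.15697836,  0.06538464]), np.float64(0.0009080311184281163))
blue [(np.int32(29), array([351.55172414, 249.06896552]), ((351.326904296875, 249.3654022216797), (4.3145551681518555, 7.648529052734375), 11.309932708740234), np.int64(1))] [ 0.54049978 -0.0277488   0.045     ]
139 [ 43.28057554 313.64028777] [[35.29999923706055, 309.1000061035156], [48.900001525878906, 306.6000061035156], [51.0, 318.0], [37.400001525878906, 320.5]] [0.23261815 0.3054495  0.016     ]
44 [323.40909091 247.61363636] [[320.6000061035156, 258.8999938964844], [321.79998779296875, 233.8000030517578], [325.0, 234.0], [323.8999938964844, 259.0]] [0.5362236  0.29254285 0.016     ]
9 [317.33333333 235.33333333] [[314.0, 235.0], [321.0, 235.0], [321.0, 236.0], [314.0, 236.0]] [0.53459197 0.30354999 0.016     ]
1.6167
```

View pics/w1.png

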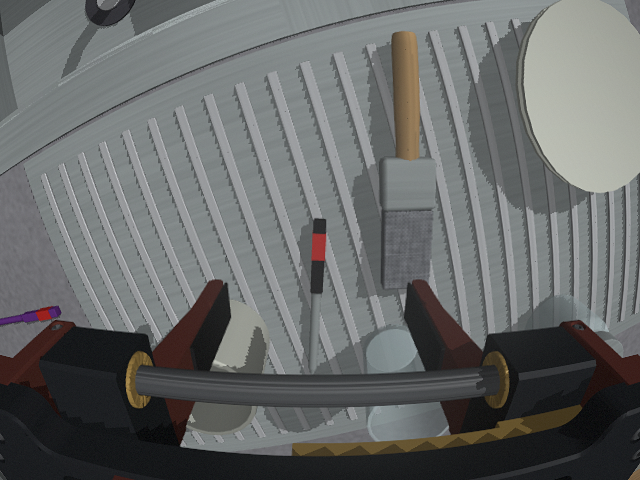

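The wrist view shows the handle from tail (320,219) to (317,292) with the red ring at (318,247), the brush to its right from x=380, and the mug and tumbler near the fingers' far end. The lip triangulates to dock (0, 0.143), so the cover angle is at least 1.8 and it needs no pushing back. Next is a close look at the dock before grasping.

```bash
python3 - <<'E'
from h import *
w=dict(np.load('pics/w1.npz'))
a=plane(w,320,219,.012,True);b=plane(w,316.8,292,.012,True);u=(b-a)/np.linalg.norm(b-a)
print('tail',a,'front',b,np.linalg.norm(b-a),np.degrees(np.arctan2(u[1],u[0])))
n=np.array([-u[1],u[0],0])
for p in((382,160),(384,288),(434,160)): print('brush',[((plane(w,*p,z,True)-a)@u,(plane(w,*p,z,True)-a)@n) for z in(.01,.025)])
r.reach([.5355,-.1007,.40],[180,0,73]); snap('wrist','w2'); print(r.sense()['clock'])
E
```

```text
tail [0.54006435 0.31444586 0.012     ] front [0.51952492 0.25531971 0.012     ] 0.0625920908323753 -109.15636859364578
brush [(np.float64(-0.04802399414053734), np.float64(0.04527665358285871)), (np.float64(-0.04935216571394113), np.float64(0.04255385048773691))]
brush [(np.float64(0.05814197930533865), np.float64(0.056531954522577574)), (np.float64(0.051142005837476405), np.float64(0.053207849191715034))]
brush [(np.float64(-0.05109510818915071), np.float64(0.08681598000192553)), (np.float64(-0.05225920882802003), np.float64(0.08187398348134797))]
3.2
```

View pics/w2.png

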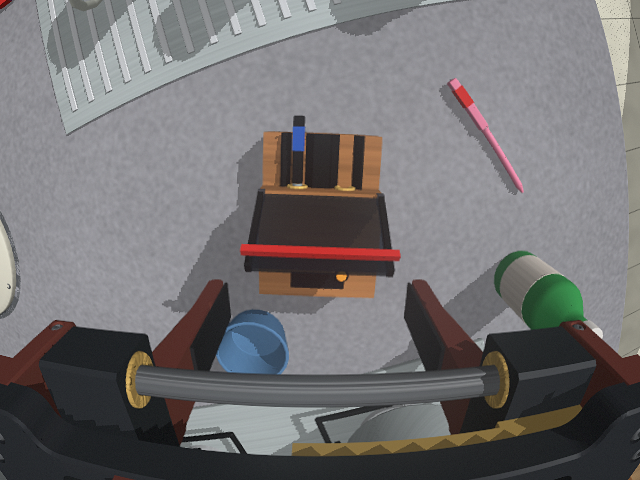

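The wrist view shows the dock clearly. The deck front edge runs (264,131)–(381,136), with the blue probe at (299,116–186) and the empty channel's wooden floor strip at x≈339–353. The empty mouth's collar is at (345,188), and the cover leans back with its lip at y≈252. I'll extract the channel strip numerically.

```bash
python3 - <<'E'
from h import *
w=dict(np.load('pics/w2.npz')); g=w['frame'].astype(int)[:,:,0]
L=[]
for v in range(142,182,6):
    row=g[v]; thr=90
    idx=[u+ (thr-row[u])/(row[u+1]-row[u]) for u in range(255,390) if (row[u]-thr)*(row[u+1]-thr)<0]
    print(v,np.round(idx,1)); 
    c=[u for u in idx if 330<u<360]
    if len(c)==2: L.append([plane(w,c[0],v,.035,True)[:2],plane(w,c[1],v,.035,True)[:2]])
L=np.array(L); print(np.linalg.norm(L[:,0]-L[:,1],axis=1)); m=L.mean(1); vx,vy,x0,y0=cv2.fitLine(m.astype(np.float32),2,0,1e-4,1e-4).ravel()
print('channel',x0,y0,np.degrees(np.arctan2(vy,vx)),m[0],m[-1])
P={k:plane(w,*p,z,True)[:2] for k,(p,z) in dict(d1=((264,131.5),.035),d2=((381,136.5),.035),h1=((259,295.5),.062),h2=((375,297.5),.062),btail=((299.5,116.5),.042),bcol=((298,186),.04),ecol=((345.5,188),.04)).items()}
for k in P: print(k,P[k].round(4))
for a,b in(('d1','d2'),('h1','h2')): q=P[b]-P[a]; print(np.linalg.norm(q),np.degrees(np.arctan2(q[1],q[0]))-90,(P[a]+P[b])/2)
for x in blobs(w,ORG,(300,250,380,300))[2][:1]: print('lamp',plane(w,*x[1],.064,True))
q=(P['h1']+P['h2']-P['d1']-P['d2'])/2; print('axis',np.linalg.norm(q),np.degrees(np.arctan2(q[1],q[0])))
E
```

```text
142 [280.5 303.6 305.6 338.9 353.5 363.8]
148 [280.2 303.4 305.6 338.6 352.8 363.6]
154 [280.1 302.8 305.4 338.4 352.6 363.2]
160 [279.9 302.8 304.7 338.2 352.7 363.1]
166 [279.7 302.6 304.6 337.7 352.2 362.5]
172 [279.6 302.4 304.5 337.5 351.8 362.4]
178 [279.2 302.4 304.4 337.2 351.6 361.9]
[0.01353717 0.01323398 0.0131851  0.0135215  0.01350167 0.01344102
 0.01346393]
channel 0.5747824 -0.06003526 71.12309 [ 0.58031173 -0.04407668] [ 0.56929968 -0.0760982 ]
d1 [ 0.5109 -0.0123]
d2 [ 0.613  -0.0479]
h1 [ 0.46  -0.156]
h2 [ 0.566  -0.1905]
btail [ 0.5464 -0.0093]
bcol [ 0.5259 -0.07  ]
ecol [ 0.5675 -0.0846]
0.108165936327845 -109.23215949179588 [ 0.56192231 -0.03008276]
0.11154348767413058 -108.04816617244839 [ 0.51299971 -0.17325578]
lamp [ 0.54051446 -0.15902047  0.064     ]
axis 0.15130080474946828 -108.86543538154156
```

```bash
python3 - <<'E'
from h import *
yaw=70.84; u=np.array([-.328,-.9447,0]); n=np.array([.9447,-.328,0]); tail=np.array([.5398,.3143,0])
g=tail+.010*u-.012*n
r.reach(g+[0,0,.27],[180,0,yaw]); r.servo_line(g+[0,0,.191],speed=.08)
S=r.sense(); print(S['tcp_pos']-g,S['contact_force'],S['opening'])
r.grab(40); S=r.sense(); print(S['opening'],S['gripper_force'],S['contact_force'])
r.servo_line(g+[0,0,.30],speed=.12); w=snap('wrist','w3'); S=r.sense(); print(S['tcp_pos'],S['orientation'],S['opening'],S['clock'],S['contact_force'],S['torque'])
s=snap('side','s3'); t=snap('top','t3')
A=w['frame'][150:350,220:420]; B=s['frame'][60:220,220:420]; C=t['frame'][170:300,140:300]
f=lambda im,a,b:cv2.resize(im,(a,b),interpolation=cv2.INTER_CUBIC)
cv2.imwrite('pics/c3.png',np.hstack([f(A,400,400),f(B,400,400)])[:,:,::-1])
E
```

```text
[2.44034784e-04 1.65381090e-04 1.91850408e-01] [0.22956531 0.46136095 0.30344214] 0.08793366893530226
0.009454703519952047 39.997572898864746 [0.24265099 0.45663693 0.02675407]
[0.52501352 0.30870112 0.29855231] [-1.79909435e+02  9.40597755e-02  7.08389963e+01] 0.009632926855888449 8.2083 [-0.06911538  0.11092138 -0.85301782] [-0.02581835  0.07131782  0.02803581]
```

View pics/c3.png

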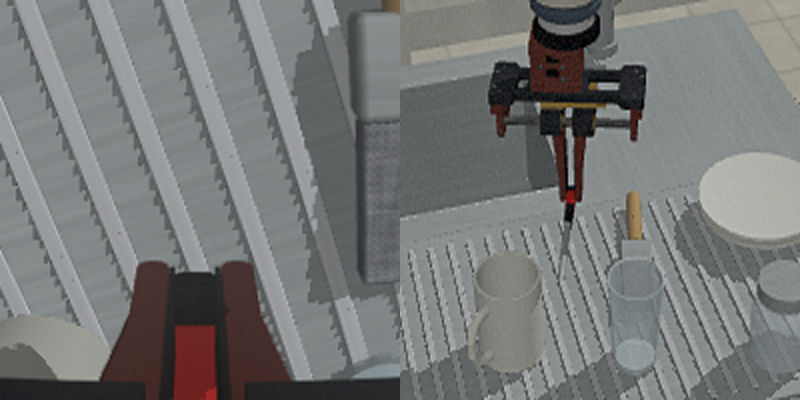

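The crop shows the probe held by its tail between the fingers (opening 9.6 mm), red ring visible, stem pointing forward, and mug, brush and tumbler untouched. Next I check its pitch and tip by differencing images in two views.

```bash
python3 - <<'E'
from h import *
yaw=np.radians(70.84); u=-np.array([np.cos(yaw),np.sin(yaw),0]); n=np.array([-u[1],u[0],0]); G=np.array([.52501,.30870,.29855-.182+.003])
E_={}
for k in('s3','t3'):
    s=dict(np.load(f'pics/{k}.npz')); b=dict(np.load(f"pics/{'side0' if k=='s3' else 'top0'}.npz"))
    m=(np.abs(s['frame'].astype(int)-b['frame']).max(2)>14).astype(np.uint8)*255
    for L in (0,.05,.10,.14,.145): print(k,L,proj(s,G+L*u).round(1))
    q=proj(s,G+.14*u); x,y=int(q[0]),int(q[1])
    cv2.imwrite(f'pics/d_{k}.png',0)if 0 else None
    E_[k]=np.hstack([cv2.resize(im[y-35:y+25,x-40:x+40],(400,300),interpolation=cv2.INTER_NEAREST) for im in (s['frame'][:,:,::-1],cv2.merge([m]*3))]); print(x-40,y-35)
cv2.imwrite('pics/d3.png',np.vstack(list(E_.values())))
w=dict(np.load('pics/w3.npz'))
for x in (312.,317.5,323): p=plane(w,x if x!=317.5 else 317.5,286,G[2]+.005,True); print('lat',(p-G)@n,(p-G)@u)
E
```

```text
s3 0 [305.  136.7]
s3 0.05 [303.2 148.2]
s3 0.1 [301.2 160.4]
s3 0.14 [299.5 170.6]
s3 0.145 [299.3 171.9]
259 135
t3 0 [165.7 219.4]
t3 0.05 [187.7 226.5]
t3 0.1 [209.9 233.5]
t3 0.14 [227.7 239.2]
t3 0.145 [230.  239.9]
187 204
lat -0.002992602065034 -0.010752834347360922
lat -0.00047734024090638385 -0.01075470170399813
lat 0.0020380369361469868 -0.010753043437656387
```

View pics/d3.png

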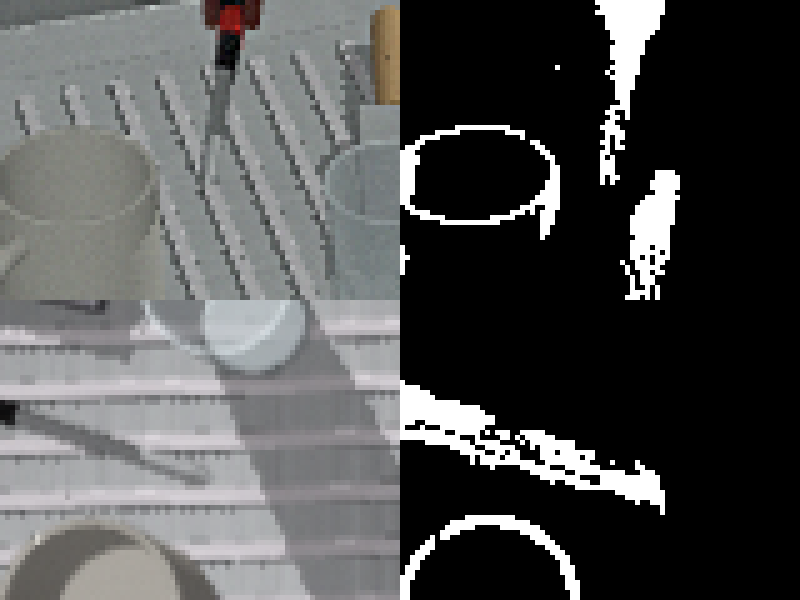

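The probe is level. The tip is at (300.6,172) side and (228.6,239.6) top, within about 1 px of the prediction, with the tail 10.8 mm behind the grasp point. Next is insertion in force-watched steps.

```bash
cat >> h.py <<'E'
H=np.radians(-108.87); e=np.array([np.cos(H),np.sin(H),0]); f=np.array([-e[1],e[0],0]); YAW=71.13
X0=.0769; F0=.5637
def P(x,z,lat=0): return e*(x-X0)+f*(F0+lat)+[0,0,z]   # TCP at dock x, on bay-0 line
def fo():
    c=r.sense()['contact_force']; return np.array([c@e,c@f,c[2]])
E
python3 - <<'E'
from h import *
Z=.2212
r.servo_line(r.sense()['tcp_pos']*[1,1,0]+[0,0,.34],speed=.2)
r.reach(P(-.235,.34),[180,0,YAW]); r.servo_line(P(-.235,Z),speed=.15); r.wait(.3)
b=fo(); print('base',b,r.sense()['tcp_pos']-P(-.235,Z))
x=-.235
r.servo_line(P(-.175,Z),speed=.06); print(fo()-b); x=-.175  # tip at -36
t=snap('top','t4')
while x<-.1045:
    x=min(x+.005,-.1045); r.servo_line(P(x,Z),speed=.04); d=fo()-b; print(round(x,4),d.round(2))
    if abs(d[0])>8 or np.abs(d).max()>12: print('STOP');break
print(r.sense()['clock'],r.sense()['opening'],r.sense()['tcp_pos']-P(x,Z)); snap('wrist','w4');snap('top','t5');snap('side','s5')
E
```

```text
base [-1.33650144  0.33303637 -0.20314511] [ 1.83470985e-04 -2.25544110e-05  8.87175753e-04]
[-0.12437931 -0.71836434 -0.69314961]
-0.17 [1.42 0.08 0.45]
-0.165 [ 1.61  0.63 -0.01]
-0.16 [ 1.11  0.27 -0.44]
-0.155 [ 1.74  0.43 -0.33]
-0.15 [ 1.01 -0.37 -1.75]
-0.145 [0.92 0.48 0.1 ]
-0.14 [ 1.37 -0.37  0.24]
-0.135 [ 1.89 -0.29  0.61]
-0.13 [ 1.06 -0.26 -0.75]
-0.125 [ 0.99 -0.44  0.04]
-0.12 [ 1.03 -1.35 -0.02]
-0.115 [ 1.02 -0.89 -0.44]
-0.11 [ 0.46 -0.18 -0.47]
-0.105 [ 1.59 -0.53 -1.46]
-0.1045 [ 1.23 -0.1  -0.05]
16.1 0.009332638472689914 [ 3.97912556e-06  1.27089417e-05 -3.10711041e-06]
```

```bash
python3 - <<'E'
from h import *
a=cv2.imread('pics/w4.png');b=cv2.imread('pics/t5.png');c=cv2.imread('pics/s5.png')
k=lambda im,x,y,w,h:cv2.resize(im[y:y+h,x:x+w],(400,300),interpolation=cv2.INTER_CUBIC)
cv2.imwrite('pics/c5.png',np.vstack([np.hstack([k(b,290,160,120,90),k(a,220,200,200,150)]),np.hstack([k(c,300,200,120,90),k(cv2.imread('pics/t4.png'),290,160,120,90)])]))
E
```

```text
(no output)
```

View pics/c5.png

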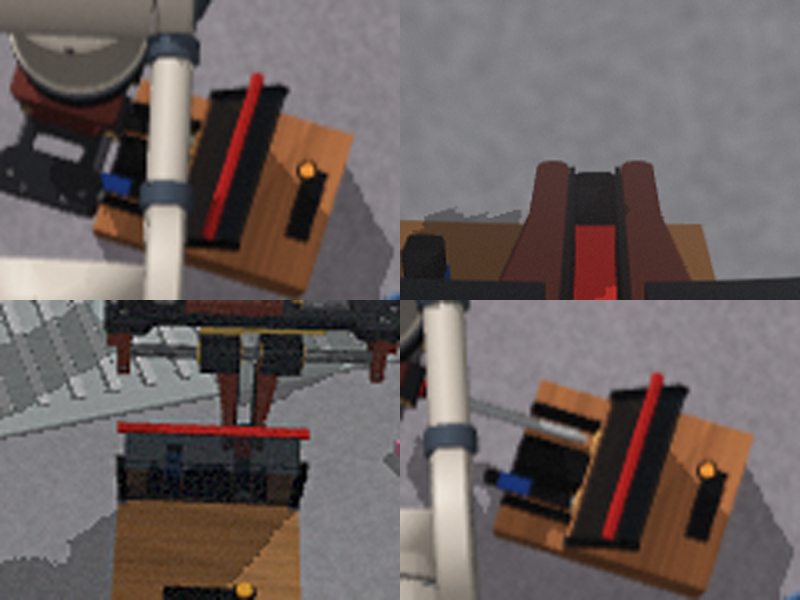

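Top right/bottom left: the probe is held by its tail with the stem in line with the empty channel and entering the collar. The blue probe is untouched. Now release in front of the blue tail, then push the probe home with closed fingers.

```bash
python3 - <<'E'
from h import *
r.servo_line(P(-.1075,.2212),speed=.04); r.let_go()
r.servo_line(P(-.1075,.275),speed=.12); r.servo_line(P(-.145,.275),speed=.15); r.grab(20)
r.servo_line(P(-.145,.212),speed=.12); r.wait(.3); b=fo(); print(b,r.sense()['clock'])
x=-.145
while x<-.096:
    x+=.004 if x<-.108 else .001
    r.servo_line(P(x,.212),speed=.04); d=fo()-b; print(round(x,4),d.round(1),end=' ')
    if d[0]<-8 or np.abs(d).max()>15: print('STOP');break
print(r.sense()['tcp_pos']@e+X0,r.sense()['clock'])
r.servo_line(P(-.15,.212),speed=.12); r.servo_line(P(-.15,.30),speed=.2); 
r.reach(P(-.0,.40),[180,0,YAW]); w=snap('wrist','w6'); print(r.sense()['clock'])
k=lambda im,x,y,w,h:cv2.resize(im[y:y+h,x:x+w,::-1],(800,600),interpolation=cv2.INTER_CUBIC)
cv2.imwrite('pics/c6.png',k(w['frame'],220,90,240,180))
for c in(RED,BLUE):
    for q in blobs(w,c,(220,60,420,230))[2][:2]: print(q[0],q[1],plane(w,*q[1],.045,True))
w0=dict(np.load('pics/w2.npz')); print([ (q[0],q[1],plane(w0,*q[1],.045,True)) for q in blobs(w0,BLUE,(220,60,420,230))[2][:1]])
E
```

```text
[ 0.74607123 -0.28386122  0.08139283] 21.075
-0.141 [-0.2 -0.1 -0.1] -0.137 [-0.4  1.9 -0.5] -0.133 [-1.   0.6  0.1] -0.129 [-0.7  0.8 -1. ] -0.125 [-0.9 -0.3 -0.1] -0.121 [-0.8  1.   0.9] -0.117 [-1.6  0.8 -0.8] -0.113 [-1.3  0.4 -0.1] -0.109 [-1.5  0.6 -0.2] -0.105 [-0.8  0.8 -1.6] -0.104 [-2.2  0.4 -0. ] -0.103 [-5.1  0.2 -1.3] -0.102 [-8.5 -0.1 -0.2] STOP
-0.1030229607734664 24.325
26.2667
273 [318.6043956  138.07692308] [ 0.58142772 -0.04268231  0.045     ]
297 [268.7979798  137.94276094] [ 0.53962513 -0.0277542   0.045     ]
[(np.int32(263), array([298.01520913, 138.45627376]), array([ 0.53943481, -0.02790612,  0.045     ]))]
```

View pics/c6.png

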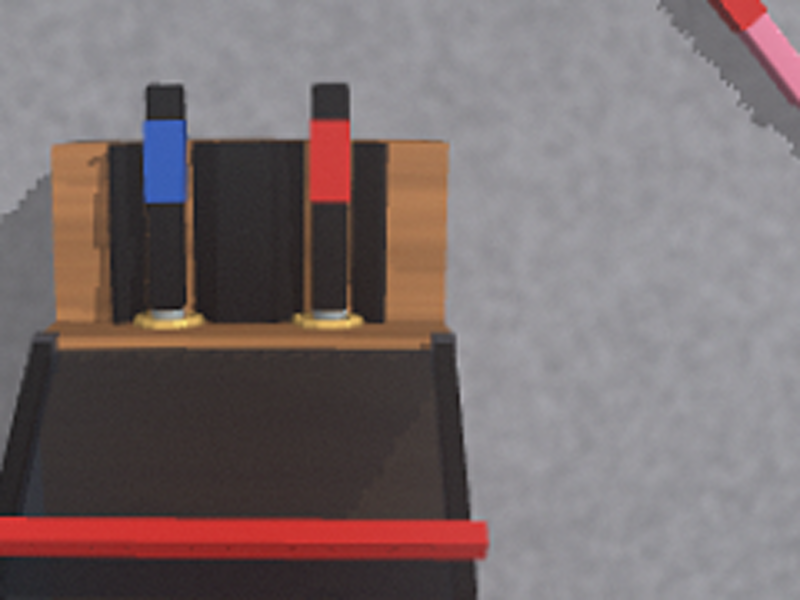

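Both tails end level (crop y≈84 for each), so the red-ringed probe is fully home. The lip leans back over the housing at about 2.1 rad. Now I sweep the cover shut from behind with the closed fingers.

```bash
python3 - <<'E'
from h import *
Q=lambda x,z:P(x,z+.182,-.022)
r.reach(Q(.065,.23),[180,0,YAW]); r.servo_line(Q(.065,.116),speed=.15); r.wait(.2); b=fo(); print(b)
def go(x,z,v=.06):
    r.servo_line(Q(x,z),speed=v); d=fo()-b; print(round(x,3),round(z,3),d.round(1),end=' | '); return np.abs(d).max()<20
ok=all(go(x,.116) for x in(.045,.03,.015,0)) and go(-.011,.128)
if ok:
    for th in np.arange(1.45,.09,-.15):
        if not go(-.021-.065*np.cos(th)+.010,.064+.065*np.sin(th)): ok=False;break
print(ok,r.sense()['clock'])
if ok:
    z=.070
    while z>.055:
        r.servo_line(Q(-.076,z),speed=.04); d=fo()-b; print(round(z,4),d.round(1),end=' ')
        if d[2]>9: break
        z-=.001
    r.wait(.2)
r.servo_line(r.sense()['tcp_pos']*[1,1,0]+[0,0,.40],speed=.2)
r.reach(Q(.022,.218),[180,0,YAW]); w=snap('wrist','w7'); s=snap('side','s7');print(r.sense()['clock'])
k=lambda im,x,y,w,h:cv2.resize(im[y:y+h,x:x+w,::-1],(400,300),interpolation=cv2.INTER_CUBIC)
cv2.imwrite('pics/c7.png',np.hstack([k(w['frame'],220,90,200,150),k(s['frame'],300,200,120,90)]))
E
```

```text
[ 0.09411819 -0.45808373 -0.34356249]
0.045 0.116 [-0.8  0.3  0.2] | 0.03 0.116 [0.5 1.2 0.3] | 0.015 0.116 [ 0.2 -0.2  0.4] | 0 0.116 [ 0.8  0.1 -0.3] | -0.011 0.128 [ 0.2  0.1 -0.1] | -0.019 0.129 [0.3 0.6 0.4] | -0.028 0.127 [-0.3  1.1  0.4] | -0.038 0.123 [-0.3  0.5  0.5] | -0.046 0.119 [ 0.2  0.  -0.1] | -0.054 0.113 [-0.1  0.5  0.5] | -0.061 0.106 [-0.1  0.7 -1. ] | -0.066 0.098 [-0.3  0.6  0.7] | -0.071 0.089 [0.3 0.6 0.6] | -0.074 0.08 [0.7 0.6 0.7] | -0.076 0.07 [-0.1  0.7  0.4] | True 32.925
0.07 [0.4 1.6 0.2] 0.069 [ 0.5 -0.5  0.2] 0.068 [ 0.  -0.9 -0.6] 0.067 [-0.2 -0.1  1.2] 0.066 [-0.  -0.5  2.6] 0.065 [-0.4 -1.2  7. ] 0.064 [ 0.5 -4.  10.9] 36.3667
```

View pics/c7.png

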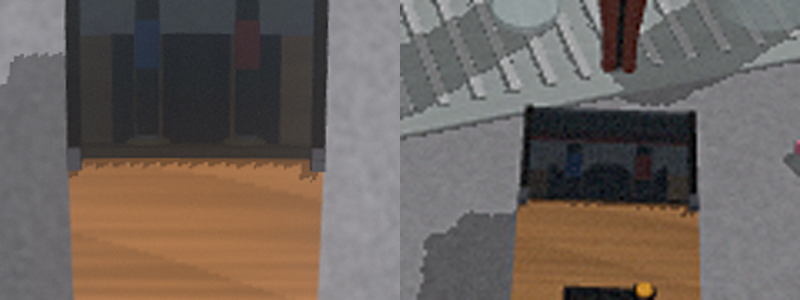

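The cover lies level over both probes, with a firm stop felt at 64 mm, which is the hinge height. Last check is that the dishes haven't moved, then hand in.

```bash
python3 - <<'E'
from h import *
a=cv2.imread('pics/side0.png',0);b=cv2.imread('pics/s7.png',0)
for n,(x,y,w,h) in dict(mug=(250,155,48,60),tumbler=(322,160,32,50),jar=(393,160,36,55),brush=(328,133,18,30),soap=(465,255,50,85),ramekin=(295,312,55,55),pot=(380,335,140,120)).items():
    R=cv2.matchTemplate(b[y-12:y+h+12,x-12:x+w+12],a[y:y+h,x:x+w],cv2.TM_CCOEFF_NORMED); _,m,_,l=cv2.minMaxLoc(R); print(n,l[0]-12,l[1]-12,round(m,3))
r.wait(.3); print(r.sense()['clock'],fo())
E
```

```text
mug 0 0 0.99
tumbler 0 0 0.276
jar 9 -2 0.208
brush -6 11 0.33
soap 0 0 0.993
ramekin 0 0 0.867
pot 0 0 0.989
36.6667 [-0.12981818  0.321669   -0.60106651]
```

```bash
python3 - <<'E'
from h import *
a=cv2.imread('pics/side0.png',0);b=cv2.imread('pics/s3.png',0)
for n,(x,y,w,h) in dict(tumbler=(322,160,32,50),jar=(393,160,36,55),brush=(328,133,18,30)).items():
    R=cv2.matchTemplate(b[y-12:y+h+12,x-12:x+w+12],a[y:y+h,x:x+w],cv2.TM_CCOEFF_NORMED); _,m,_,l=cv2.minMaxLoc(R); print(n,l[0]-12,l[1]-12,round(m,3))
print(r.hand_in())
E
```

```text
tumbler 0 0 0.988
jar 0 0 0.99
brush 0 0 0.99
the job is handed in; nothing more can be done
None
```

The red-ringed probe is fully home in bay 0, the cover is shut, and I saw no movement of the blue-ringed probe or the dishes (tumbler, jar and brush last checked just after the pick-up); the job was handed in at about 37 s, with no verdict returned.

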